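Set the bench capper down on a syrup bottle

TASK

Get the syrup bottle on the capper's slide plate ready for tightening its loosely started cap: lift the capping head by its black handle, click by click up its ratchet, until it hangs on its pawl with the chuck clear above the cap, and then slide the bottle along the plate fully home into the V-nest. Now squeeze the red release against the handle, ease the head down by hand until the chuck rests on the cap, and only then let go. Be gentle with the full glass bottle (do not knock it over, ram it or drop the head on it), keep off the release until the bottle is home, and leave everything else on the bench where it is.

Things in the scene. Friction and masses are not known exactly. Their poses are not given: they have to be found in the camera images.
- capper: green bench capper fixed to the bench, placed and turned differently every time. Origin: on the bench top straight below the chuck, where the bottle's axis must end up. x runs along the slide plate from the open infeed end (on the robot's left) to the column, z up. Base 285 x 150 mm (x -160 to 125), 12 mm thick; on it a white slide strip 68 mm wide (x -156 to 32), top 14 mm above the bench.
- infeed (a point): point on the strip's top at the infeed end, capper x -130 mm, on the centre line. Two polished steel guides, 16 mm high on the base, flare from 58 mm either side of the centre line here to 35 mm at x -60 and run on parallel to x +15.
- nest (a point): point midway between the two V-nest rollers at their top (58 mm above the bench), capper x +28 mm. Black rollers 14 mm in diameter, 28 mm either side of the centre line: a bottle pushed along +x until it bears on both has its axis over the capper's origin. Where it stops is felt, not read: push with 4 to 10 N.
- column_top (a point): top of the steel column (24 x 24 mm, capper x +95 mm, 320 mm above the bench). On its +y side are the rack teeth, 10 mm apart, flat on top and sloped beneath. Nothing to handle; keep clear of it.
- head (a joint): height of the capping head on the column, m: 0 bottom stop, grows upward, top stop 0.118; moves straight up and down. Let go, it stands on its pawl at 0.010 steps (0, 0.01, ...), sinking back to the step below. The chuck's rim is 78.5 mm above the bench at 0; it clears any cap from 0.09 on. The chuck meets the cap somewhere between 0.060 and 0.070: to be felt.
- pawl (a joint): angle of the pawl, rad: 0 nose fully in the rack; up to 0.23 while a passing tooth pushes it out; 0.34 release squeezed fully home. The nose is out of the rack from about 0.24. A spring returns it to 0.
- handle: black handle bar on the head, 92 mm long along capper x, 16 mm wide (y), 18 mm high, 31 mm open below it, a post at each end. Origin: in the middle of its section, 24 mm from its front end, where to pinch it across y for lifting, clear of the release. Axes as the capper's. Head 0.55 kg; lifting past a tooth takes 10 to 18 N. The chuck's rim is 94 mm lower and 22 mm further along +x.
- release (a point): on the outer (+y) face of the red release paddle, level with the bar, half-way along it (26 mm long, 6 mm thick, top 13 mm above). 43 mm further along +x than the handle's origin; this face is 30 mm from the bar's centre line. Pinching bar and paddle together (38 mm wide, 27 mm when home) swings it 11 mm to the bar, with 2 to 6 N; it may stick part-way until the head is lifted 4 mm off its pawl.
- bottle: the bottle to do, full, glass, standing on the strip; round, 66 mm diameter up to 72 mm, about 0.46 kg. Origin: centre of its underside. White cap (30 mm diameter) only started on its thread: 135 to 143.5 mm tall in all. Pushed 25 to 45 mm above the strip it slides (1 to 2 N, 25 N at most) and does not tip. The raised head overhangs it when home: push with fingers leaning 30 degrees, tips ahead.
- chuck: aluminium chuck under the head, an upside-down cup, 48 mm outside, 38 mm wide and 10 mm deep inside; its inner face comes to rest on the cap. Origin: centre of its rim (lowest edge), straight above the capper's origin. It must not bear on the bottle with more than 15 N; let go, its weight rests there with 5 to 10 N. Lower it in the hand (under 50 mm/s, last 10 mm slower), never letting it fall.
- spare: another full bottle of the same kind, standing on the bench beside the capper; not to be moved
- small1: small full bottle, 52 mm diameter, 98 mm tall, on the bench; not to be moved. Origin: centre of its underside
- small2: like small1; not to be moved
- small3: like small1; not to be moved
- hydro_cup: steel test cup, 60 mm wide, 100 mm tall, on the bench; not to be moved
- wrench: steel wrench lying on the bench; not to be moved
Not all that is in view belongs to the job. What is shaped like the bottle but purple or yellow is not meant.

How it is judged:
By the outcome, as a careful person would: the job done as asked, in the order asked, and still so for the second after the job is handed in, with the robot touching nothing.
It also fails if it takes over 72 s, if anything falls off the work surface, if the arm or the gripper's body presses on something with over 40 N, if the wrist force passes 120 N, or if a joint passes its speed limit or range.

ROBOT

A 6-joint arm with a two-finger parallel gripper is mounted at the origin on the work surface. World frame = base frame: x ahead of the robot, y to its left, z up, the work surface at z = 0. Lengths are in m, angles in rad, forces in N, time in s.
With the tool pointing down it reaches from about 0.35 to 0.975 m from the base axis. Payload 4.9 kg.
Tool frame: the origin (TCP) lies at the very end of the fingers, on their centre line; the grasp point (between the pads) lies 19 mm behind it (pinch_z is the distance from the TCP to the grasp point, in m); z points along the fingers, y is the line along which they close (so a half turn about z gives the same grasp; the last joint's range is limited). The gripper opens to 85 mm and grips with 20 to 120 N. Pads are 22 mm wide; open, the fingers measure 114 mm over their backs; the gripper's body (76 mm by 85 mm) begins 54 mm behind the grasp point. The pads swing forward as they close: fully open they stand 13 mm farther back than shut.
Start: joints at [1.049, 0.053, 1.613, -0, 1.476, -0.119], TCP at [0.245, 0.575, 0.231] pointing down, gripper open.
Joint ranges: [-3.01, 3.01], [-1.01, 2.22], [0.06, 2.58], [-1.02, 4.17], [0.09, 2.62], [-3.14, 3.14]. Speed limits (rad/s): [2.57, 2.57, 3.14, 3.14, 3.14, 3.14].

INTERFACE

Orientations are given as a unit quaternion [w, x, y, z].
In Python, from plant import * gives the robot as it stands. The module is installed in compiled form; this text tells all that it offers.
- The arm moves only by the tool play_rows, never from a script. Its arguments are lists of equal length, an entry for each row: "linear": the shift along the world's x, y, z in m, a list of three; "turn": the turn about the world's z in degrees. A call has 1 to 8 rows; each row shifts and turns the commanded pose from where the row before left it; what a row does not reach is not made up. A row lasts 1/8 s, in which the tool goes at most 62.5 mm and 10.7 degrees, less where a joint would pass 70% of its speed; a pose out of reach is approached as far as the arm can. A call is refused whole if a number of a shift passes 0.0625 or a number of a turn 10.7, either way. A call with a gripper value outside its range is refused whole. "hand" is the finger opening in m, from 0 to 0.0854, set as the call begins (left out, the last holds). The fingers move at their own pace and stop on an object; the grip force is fixed at half the most. Time passes only in rows, so rows that do not move let the fingers close. It gives the time, the measured TCP pose, the force, the opening and the grip force at its end, in the units of the state.
- state(): the state, without advancing time (a new reading comes with each control period).
- grab_frame(name): name is "scene" or "top"; returns the picture (420x560x3 uint8, red, green, blue); there is no depth.
- camera_info(name): a dict with "camera_matrix" (3x3 intrinsics, pixels), "origin" and "attitude" of the camera in the world. Camera axes: x right, y down, z forward; pixel columns grow to the right and rows downward; lengths in m; the calibration is good to about 2 mm. A picture is of the moment at which its call begins. camera_info takes no time and is no camera call.
- job_done(): hands the job in; it is judged then, once.
Trained networks look in the newest picture that a camera, given by its name, has taken for a name from the list of things; names that differ only in an ending like _2 or _b are one class to them, and where a whole thing is asked for, a point or a joint stands for the part that bears it (a point fixed in the world has none). Each returns a list of dicts, best first, with "p" (0 to 1); they miss things now and then, are a little off and sometimes report something else, mostly with a low value. They report only what shows in the picture. A call takes as long as a camera call. They do not tell look-alikes from the thing itself.
- trace(camera, thing): "region" (420x560 bool, what is visible of it) and "location" ([column, row] in pixels, amid what is visible of it).
The state is a dict: "time": time; "joint_pos": joint angles; "joint_vel": joint speeds; "joint_efforts": joint torques, N m; "tool_pos": TCP position; "tool_rot": TCP orientation; "contact_force": force on the tool from outside, world axes, zero at the start; "ft_torque": the same for the moment, N m; "gripper_width": opening from 0.0 (shut) to 1.0 (fully open); "grasp_force": force on a finger pad.
Only numpy, scipy, OpenCV 4.12 (cv2) and the standard library are available. Lean on these libraries where they do the work, as an engineer would, in place of code of your own. Each camera call takes 0.05 s, during which the arm holds its last target. There are 200 camera calls.

## Working session

There is one attempt and no reset: what is moved stays moved. The work goes in short steps, Python scripts to look and compute and a tool call to move; the robot and the scene stay as the last step left them, time stands still between calls to the robot, and variables do not carry over. Pictures are saved under pics/ and viewed, at most 10 in all, crops included, and the job is handed in when it is done.

Besides the shell and the picture viewer there is one more tool, called after "Emit:" as name(argument=value, ...) on one line, values as JSON. play_rows: Moves the arm, as the interface text tells. Its arguments: {"type":"object","properties":{"linear":{"type":"array","items":{"type":"array","items":{"type":"number"}}},"turn":{"type":"array","items":{"type":"number"}},"hand":{"type":"number"}},"required":["linear","turn"]}

```bash
mkdir -p pics; cat > h.py <<'E'
from plant import *
import numpy as np, cv2
from scipy.spatial.transform import Rotation as R
def cam(n):
    c=camera_info(n); K=np.array(c["camera_matrix"]); o=np.array(c["origin"]); a=np.array(c["attitude"])
    Rm=a if a.shape==(3,3) else R.from_quat(np.r_[a[1:],a[0]]).as_matrix()
    return K,o,Rm
def proj(n,p):
    K,o,Rm=cam(n); q=K@(Rm.T@(np.asarray(p,float)-o)); return q[:2]/q[2]
def onz(n,px,z):
    K,o,Rm=cam(n); d=Rm@np.linalg.solve(K,[px[0],px[1],1.]); return o+d*(z-o[2])/d[2]
E
python3 - <<'E'
from h import *
for n in("scene","top"):
    im=grab_frame(n); cv2.imwrite(f"pics/{n}0.png",im[:,:,::-1])
    print(n,camera_info(n))
    for t in("capper","bottle","handle","release","chuck","column_top","infeed","nest","head"):
        r=trace(n,t); print(t,[(round(d["p"],2),np.round(d["location"]).tolist(),int(d["region"].sum())) for d in r[:4]])
print(state())
E
```

```text
scene {'camera_matrix': array([[539.65613397,   0.        , 283.73647179],
       [  0.        , 539.65613397, 206.6830084 ],
       [  0.        ,   0.        ,   1.        ]]), 'origin': array([1.40699435, 0.53532591, 1.10882826]), 'attitude': array([-0.18439599,  0.42354713,  0.80987417, -0.36153808])}
capper [(0.59, [305.0, 246.0], 5948), (0.32, [262.0, 218.0], 420)]
bottle [(0.82, [348.0, 248.0], 886), (0.77, [389.0, 288.0], 1027), (0.65, [389.0, 224.0], 837), (0.42, [316.0, 208.0], 263)]
handle [(0.86, [316.0, 211.0], 289)]
release [(0.6, [298.0, 217.0], 269)]
chuck [(0.61, [312.0, 237.0], 93), (0.18, [318.0, 214.0], 291)]
column_top [(0.85, [301.0, 244.0], 5592)]
infeed [(0.57, [303.0, 244.0], 5649)]
nest [(0.82, [307.0, 245.0], 5606)]
head [(0.85, [308.0, 218.0], 1345), (0.66, [261.0, 216.0], 433), (0.21, [298.0, 220.0], 231)]
top {'camera_matrix': array([[508.25977028,   0.        , 276.8301818 ],
       [  0.        , 508.25977028, 216.57620695],
       [  0.        ,   0.        ,   1.        ]]), 'origin': array([ 0.36384773, -0.07770426,  1.30820457]), 'attitude': array(
[... 456 characters left out ...]
1.04899037e+00,  5.26836914e-02,  1.61289158e+00,  1.01507582e-05,
        1.47600170e+00, -1.19002846e-01]), 'joint_vel': array([ 2.87763197e-05,  7.94663633e-04, -5.78627798e-04,  2.73712630e-03,
       -2.76532081e-03,  9.71178143e-05]), 'joint_efforts': array([-2.15620939e-04, -3.93690491e+01, -3.70474327e+01, -1.72313444e-04,
        3.69132222e-04, -2.26334390e-05]), 'tool_pos': array([0.24499016, 0.57496594, 0.23131873]), 'tool_rot': array([-2.32481213e-06,  2.00043223e-01,  9.79787073e-01,  9.03665479e-06]), 'contact_force': array([0.54259559, 0.17362568, 0.07595983]), 'ft_torque': array([ 0.0023402 , -0.01964937,  0.00057415]), 'grasp_force': 0.0, 'gripper_width': 0.996441644246731}
```

```bash
python3 - <<'E'
import cv2
a=cv2.imread("pics/scene0.png")[150:350,180:447]; cv2.imwrite("pics/s1.png",cv2.resize(a,(800,600),interpolation=3))
a=cv2.imread("pics/top0.png")[150:350,120:387]; cv2.imwrite("pics/t1.png",cv2.resize(a,(800,600),interpolation=3))
E
```

```text
(no output)
```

View pics/s1.png

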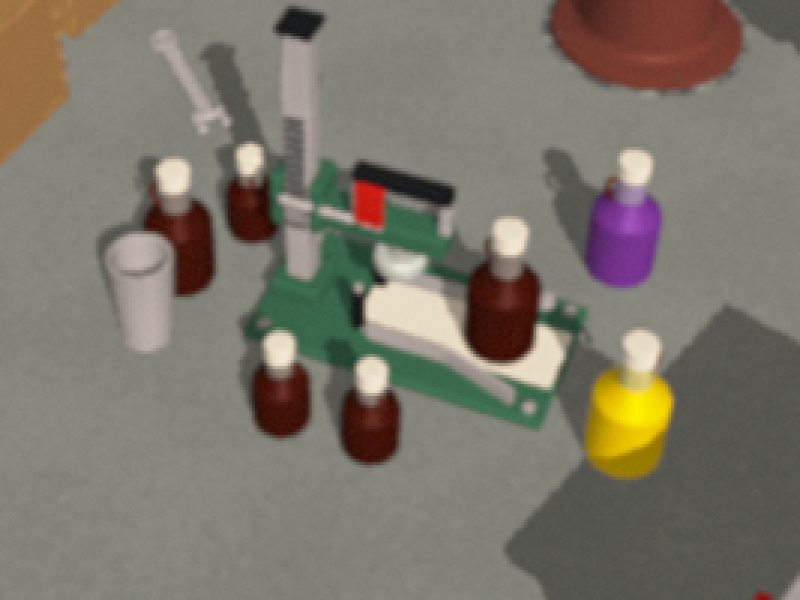

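View pics/t1.png

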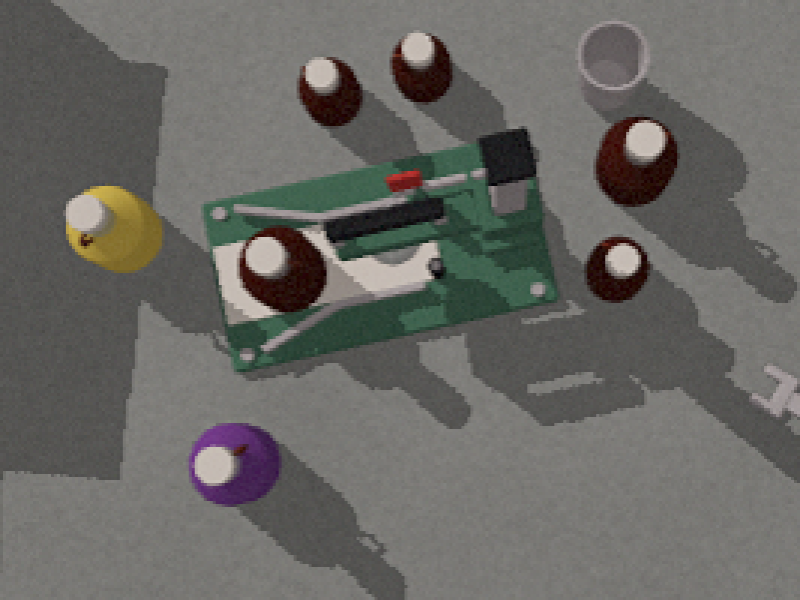

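Both views agree. The dark-brown, full-size candidates are the one on the strip (top px 212,236; scene 348,247) and the spare beside the capper (top px ~333,203). The purple and yellow ones are look-alikes. The one on the strip is the one meant, and both enlarged crops confirm it. Handle bar: top ~(248,223); release: (255,210).

```bash
cat >> h.py <<'E'
def c2w(P,p):  # capper->world
    c,s=np.cos(P[2]),np.sin(P[2]); return np.array([P[0]+c*p[0]-s*p[1],P[1]+s*p[0]+c*p[1],p[2]])
E
python3 - <<'E'
from h import *
from scipy.optimize import least_squares
T=lambda u,v:(120+u/2.996,150+v/3); S=lambda u,v:(180+u/2.996,150+v/3)
H=.1725
obs=[("top",T(205,205),(-.16,.075,.012),0),("top",T(238,372),(-.16,-.075,.012),0),("top",T(557,300),(.125,-.075,.012),0),
("scene",S(543,428),(-.16,.075,.012),0),("scene",S(587,308),(-.16,-.075,.012),0),("scene",S(246,335),(.125,.075,.012),0),
("top",T(508,152),(.095,0,.32),0),("scene",S(301,22),(.095,0,.32),0),
("top",T(328,231),(-.046,0,H),1),("top",T(443,208),(.046,0,H),1),("scene",S(455,195),(-.046,0,H),1),("scene",S(355,173),(.046,0,H),1)]
def f(P): return np.concatenate([proj(n,c2w(P,np.array(p)+[0,0,P[3]*k]))-q for n,q,p,k in obs])
r=least_squares(f,[.4,-.03,-1.5,0.0],loss="soft_l1"); P=r.x
print(np.round(P,4)); print(np.round(f(P).reshape(-1,2),1).tolist())
np.save("P.npy",P)
# bottle: cap top centre in both, z unknown; triangulate
def tri(q1,q2):
    A=[];b=[]
    for n,q in(("top",q1),("scene",q2)):
        K,o,Rm=cam(n); d=Rm@np.linalg.solve(K,[*q,1.]); d/=np.linalg.norm(d); M=np.eye(3)-np.outer(d,d); A.append(M); b.append(M@o)
    return np.linalg.lstsq(np.vstack(A),np.concatenate(b),rcond=None)[0]
b=tri(T(265,256),S(511,230)); print("captop",b)
c,s=np.cos(P[2]),np.sin(P[2]); d=b[:2]-P[:2]; print("bottle in capper",c*d[0]+s*d[1],-s*d[0]+c*d[1])
print("handle",c2w(P,(-.022,0,H+P[3])),"rel",c2w(P,(.021,.03,H+P[3])),"spare",tri(T(646,142),S(174,176)),"x axis",c,s)
for n in("small","small1","hydro_cup"):
  print(n,[(round(d["p"],2),np.round(onz("top",d["location"],.05),3).tolist()) for d in trace("top",n)[:5]])
E
```

```text
[ 0.5311  0.0099 -1.3586 -0.0021]
[[-2.5, -0.5], [-1.9, 0.5], [0.6, -0.8], [-0.7, -1.8], [0.3, -1.2], [-1.9, -2.1], [-0.9, 0.6], [-0.9, -1.1], [-1.6, 0.6], [-0.4, -0.9], [-0.5, 1.2], [-0.8, -0.7]]
captop [0.50671225 0.10310717 0.14814509]
bottle in capper -0.0962590340234111 -0.004197902490855082
handle [0.52645876 0.03139872 0.17039821] rel [ 0.56484363 -0.00431685  0.17039821] spare [ 0.59507847 -0.19453003  0.12319696] x axis 0.21065190261039995 -0.9775611366695275
small [(0.86, [0.66, 0.073, 0.05]), (0.57, [0.509, -0.175, 0.05])]
small1 [(0.86, [0.66, 0.073, 0.05]), (0.57, [0.509, -0.175, 0.05])]
hydro_cup [(0.87, [0.683, -0.174, 0.05])]
```

Emit:
play_rows(linear=[[0.0255, -0.0495, 0.002], [0.0255, -0.0495, 0.002], [0.0255, -0.0495, 0.002], [0.0255, -0.0495, 0.002], [0.0255, -0.0495, 0.002], [0.0255, -0.0495, 0.002], [0.0255, -0.0495, 0.002], [0.0255, -0.0495, 0.002]], turn=[-5, -5, -5, -5, -5, -5, -5, -5], hand=0.0854)

```text
time: 2.15
tool_pos: [0.4496, 0.1773, 0.2477]
tool_rot: [0.0, 0.524, 0.852, 0.0]
contact_force: [0.9, 0.4, 0.7]
gripper_width: 1.004
grasp_force: 0.0
```

Emit:
play_rows(linear=[[0.0255, -0.0495, 0], [0.0255, -0.0495, 0], [0.0265, -0.0485, 0], [0, 0, 0]], turn=[-5, -5, -4.8, 0])

```text
time: 2.65
tool_pos: [0.5275, 0.0285, 0.2472]
tool_rot: [0.0, 0.631, 0.776, -0.0]
contact_force: [0.7, 0.8, -0.7]
gripper_width: 1.0
grasp_force: 0.0
```

```bash
python3 - <<'E'
from h import *
P=np.load("P.npy"); s=state(); print(s["tool_pos"],s["tool_rot"],s["time"],s["joint_pos"])
ims=[]
for n,c in(("scene",(316,211)),("top",(248,222))):
    im=grab_frame(n)[:,:,::-1].copy()
    print(proj(n,s["tool_pos"]))
    x,y=c; ims.append(cv2.resize(im[y-55:y+45,x-65:x+65],(520,400),interpolation=3)[:, :400])
cv2.imwrite("pics/a2.png",np.hstack(ims))
E
```

```text
[0.52750431 0.02849835 0.24721115] [ 7.16096012e-05  6.30515427e-01  7.76176679e-01 -2.31299085e-04] 2.65 [-8.67035317e-02 -1.89733312e-01  1.81711023e+00 -4.64042178e-04
  1.51435666e+00 -2.93039418e-01]
[322.51463266 190.64795776]
[236.06154375 219.57856302]
```

View pics/a2.png

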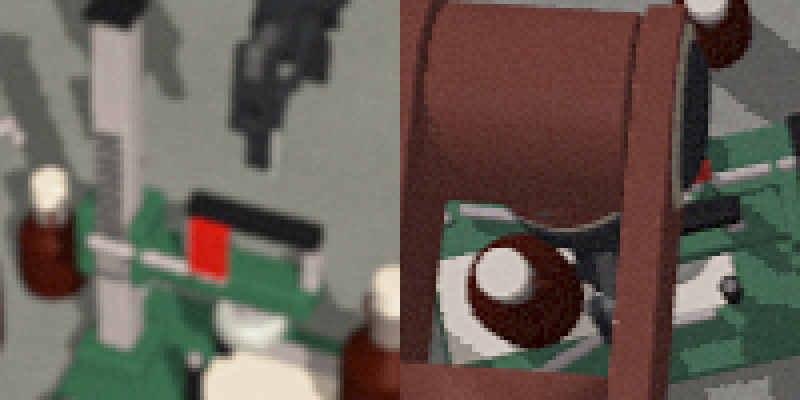

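The scene crop shows the open fingers right above the front half of the bar (finger ~px 315,196). Nothing else is in the way, so I descend and pinch.

Emit:
play_rows(linear=[[-0.001, 0.003, -0.02], [0, 0, -0.02], [0, 0, -0.02], [0, 0, -0.017], [0, 0, -0.015], [0, 0, 0]], turn=[0, 0, 0, 0, 0, 0])

```text
time: 3.5
tool_pos: [0.5245, 0.0345, 0.1535]
tool_rot: [-0.001, 0.629, 0.778, -0.001]
contact_force: [0.0, -0.4, 0.1]
gripper_width: 0.998
grasp_force: 0.0
```

Emit:
play_rows(linear=[[0, 0, 0], [0, 0, 0], [0, 0, 0], [0, 0, 0], [0, 0, 0], [0, 0, 0]], turn=[0, 0, 0, 0, 0, 0], hand=0.0)

```text
time: 4.25
tool_pos: [0.5263, 0.0346, 0.156]
tool_rot: [0.001, 0.629, 0.778, 0.001]
contact_force: [3.6, 1.1, 1.2]
gripper_width: 0.171
grasp_force: 62.8
```

Emit:
play_rows(linear=[[0, 0, 0.007], [0, 0, 0.007], [0, 0, 0.007], [0, 0, 0.007], [0, 0, 0.007], [0, 0, 0.007], [0, 0, 0.007], [0, 0, 0.007]], turn=[0, 0, 0, 0, 0, 0, 0, 0])

```text
time: 5.25
tool_pos: [0.5263, 0.0345, 0.2082]
tool_rot: [0.001, 0.629, 0.778, 0.001]
contact_force: [12.3, 0.6, -12.4]
gripper_width: 0.177
grasp_force: 61.1
```

Emit:
play_rows(linear=[[0, 0, 0.007], [0, 0, 0.007], [0, 0, 0.007], [0, 0, 0.007], [0, 0, 0.007], [0, 0, 0.007], [0, 0, 0.007], [0, 0, 0.007]], turn=[0, 0, 0, 0, 0, 0, 0, 0])

```text
time: 6.25
tool_pos: [0.5262, 0.0345, 0.2631]
tool_rot: [0.0, 0.629, 0.778, 0.0]
contact_force: [15.5, 0.4, -19.3]
gripper_width: 0.172
grasp_force: 60.3
```

Emit:
play_rows(linear=[[0.001, 0, 0.003], [0.001, 0, 0.003], [0, 0, 0]], turn=[0, 0, 0])

```text
time: 6.62
tool_pos: [0.5262, 0.0345, 0.2701]
tool_rot: [-0.002, 0.629, 0.778, -0.001]
contact_force: [3.0, 0.9, -13.3]
gripper_width: 0.173
grasp_force: 61.2
```

Emit:
play_rows(linear=[[0, 0, -0.001], [0, 0, -0.001], [0, 0, -0.001], [0, 0, 0]], turn=[0, 0, 0, 0])

```text
time: 7.12
tool_pos: [0.5263, 0.0345, 0.27]
tool_rot: [-0.001, 0.628, 0.778, -0.001]
contact_force: [-4.5, 0.1, -10.4]
gripper_width: 0.176
grasp_force: 61.6
```

```bash
python3 - <<'E'
from h import *
im=grab_frame("scene"); cv2.imwrite("pics/s3.png",im[:,:,::-1])
x,y=300,200; cv2.imwrite("pics/s3c.png",cv2.resize(im[y-85:y+65,x-80:x+120,::-1],(800,600),interpolation=3))
E
```

```text
(no output)
```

View pics/s3c.png

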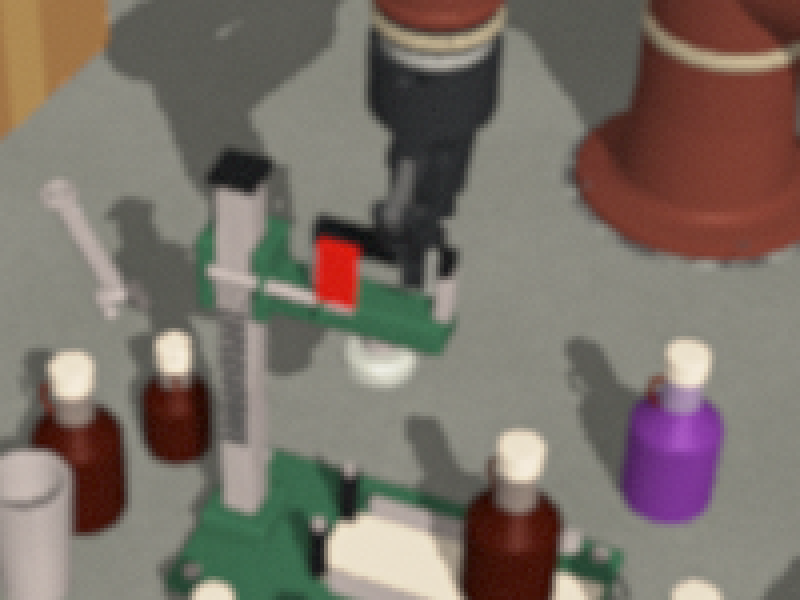

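The head is up on the column with the chuck far above cap height (crop 380,365 vs. cap 520,455). Next I ease it down onto the pawl and let go.

Emit:
play_rows(linear=[[0, 0, -0.001], [0, 0, -0.001], [0, 0, -0.001], [0, 0, -0.001], [0, 0, 0]], turn=[0, 0, 0, 0, 0])

```text
time: 7.8
tool_pos: [0.5264, 0.0345, 0.2672]
tool_rot: [-0.001, 0.628, 0.778, -0.001]
contact_force: [-8.0, 0.4, -6.5]
gripper_width: 0.173
grasp_force: 62.2
```

Emit:
play_rows(linear=[[0, 0, -0.001], [0, 0, -0.001], [0, 0, -0.001], [0, 0, 0]], turn=[0, 0, 0, 0])

```text
time: 8.3
tool_pos: [0.5264, 0.0346, 0.2656]
tool_rot: [-0.001, 0.628, 0.778, -0.001]
contact_force: [-10.7, 1.5, -2.4]
gripper_width: 0.178
grasp_force: 62.7
```

Emit:
play_rows(linear=[[0, 0, 0], [0, 0, 0], [0, 0, 0], [0, 0, 0], [0, 0, 0.02], [0, 0, 0.03], [0, 0, 0]], turn=[0, 0, 0, 0, 0, 0, 0], hand=0.0854)

```text
time: 9.18
tool_pos: [0.5291, 0.0343, 0.318]
tool_rot: [0.003, 0.628, 0.778, 0.002]
contact_force: [0.4, 0.9, -0.2]
gripper_width: 1.003
grasp_force: 0.0
```

```bash
python3 - <<'E'
from h import *
P=np.load("P.npy");c,s=np.cos(P[2]),np.sin(P[2])
T=lambda u,v:(120+u/2.996,150+v/3); S=lambda u,v:(180+u/2.996,150+v/3)
def cap(w): d=w[:2]-P[:2]; return np.round([c*d[0]+s*d[1],-s*d[0]+c*d[1],w[2]],3)
from scipy.optimize import least_squares
for nm,a,b in(("yellow",T(88,214),S(641,346)),("purple",T(215,465),S(636,161)),("bottle",T(265,256),S(511,230)),("sm",T(323,74),S(372,373)),("sm2",T(418,49),S(281,347))):
    w=least_squares(lambda w:np.r_[proj("top",w)-a,proj("scene",w)-b],[.5,0,.1]).x
    print(nm,np.round(w,3),cap(w))
for u in((120,262),): print("yellow base right edge", cap(onz("top",T(162,240),.04)))
E
```

```text
yellow [0.545 0.247 0.128] [-0.228  0.063  0.128]
purple [0.349 0.143 0.131] [-0.169 -0.15   0.131]
bottle [0.507 0.103 0.148] [-0.096 -0.004  0.148]
sm [0.664 0.066 0.089] [-0.027  0.141  0.089]
sm2 [ 0.683 -0.013  0.089] [0.054 0.144 0.089]
yellow base right edge [-0.191  0.046  0.04 ]
```

```bash
python3 - <<'E'
from h import *
P=np.load("P.npy");c,s=np.cos(P[2]),np.sin(P[2])
def cap(w): d=w[:2]-P[:2]; return np.round([c*d[0]+s*d[1],-s*d[0]+c*d[1],w[2]],3)
T=lambda u,v:(120+u/2.996,150+v/3); S=lambda u,v:(220+u/4,115+v/4)
print("beam top front -y",cap(onz("top",T(338,258),.1325)),"post front top",cap(onz("scene",S(455,255),.2825)))
for z in(.2425,.23): print("beam +y front top",cap(onz("scene",S(440,328),z)))
for z in(.21,.2): print("beam +y front bottom",cap(onz("scene",S(440,353),z)), "corner -y",cap(onz("scene",S(456,318),z+.025)))
s_=state(); print(s_["tool_pos"],s_["joint_pos"],proj("top",s_["tool_pos"]),proj("scene",s_["tool_pos"]))
a=grab_frame("top")[:,:,::-1]; b=grab_frame("scene")[:,:,::-1]
cv2.imwrite("pics/full.png",np.hstack([a[60:360,60:460],b[0:300,160:560]]))
E
```

```text
beam top front -y [-0.042 -0.016  0.133] post front top [-0.042 -0.012  0.282]
beam +y front top [-0.042  0.011  0.243]
beam +y front top [-0.038 -0.003  0.23 ]
beam +y front bottom [-0.039 -0.003  0.21 ] corner -y [-0.046 -0.01   0.235]
beam +y front bottom [-0.036 -0.013  0.2  ] corner -y [-0.043 -0.021  0.225]
[0.52911112 0.03433828 0.31801006] [-7.55762291e-02 -2.16938644e-01  1.72439532e+00 -3.43166515e-05
  1.62679310e+00 -2.87153535e-01] [229.52764986 213.43647883] [325.46925749 169.11784829]
```

View pics/full.png

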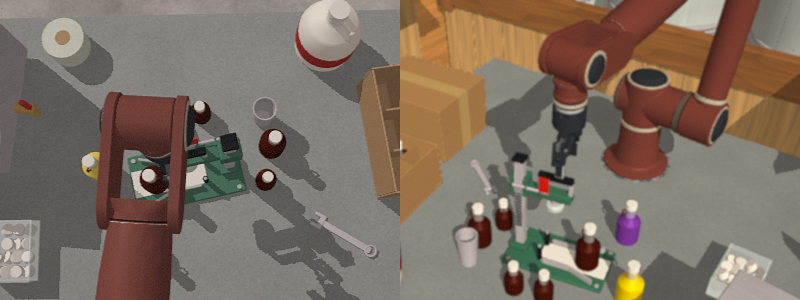

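```bash
python3 - <<'E'
from h import *
# full view px: top = (u+60, v+60); scene = (u-400+160, v)
for z in(.45,.5,.55,.6): print(z,np.round(proj("scene",(.525,.095,z))),np.round(proj("scene",(.525,.034,z))),np.round(proj("top",(.529,.034,z))))
for z in(.5,.55,.6):
  print(z,[ (k,np.round(onz("top",(u+60,v+60),z)[:2]-[.529,.034],3).tolist()) for k,u,v in(("R",188,150),("L",98,190),("front",145,92),("frontRfork",180,95),("inner",145,158))])
E
python3 - <<'E'
import cv2
a=cv2.imread("pics/full.png"); cv2.imwrite("pics/w.png",cv2.resize(a[10:195,480:700],(713,600),interpolation=3))
E
```

```text
0.45 [353. 130.] [329. 121.] [221. 201.]
0.5 [355. 110.] [330. 101.] [217. 195.]
0.55 [357.  89.] [331.  80.] [213. 189.]
0.6 [359.  66.] [333.  58.] [208. 181.]
0.5 [('R', [-0.025, -0.05]), ('L', [-0.088, 0.095]), ('front', [0.073, 0.02]), ('frontRfork', [0.067, -0.038]), ('inner', [-0.037, 0.019])]
0.55 [('R', [-0.034, -0.054]), ('L', [-0.092, 0.082]), ('front', [0.058, 0.012]), ('frontRfork', [0.052, -0.042]), ('inner', [-0.045, 0.011])]
0.6 [('R', [-0.042, -0.058]), ('L', [-0.097, 0.069]), ('front', [0.044, 0.004]), ('frontRfork', [0.038, -0.047]), ('inner', [-0.053, 0.003])]
```

View pics/w.png

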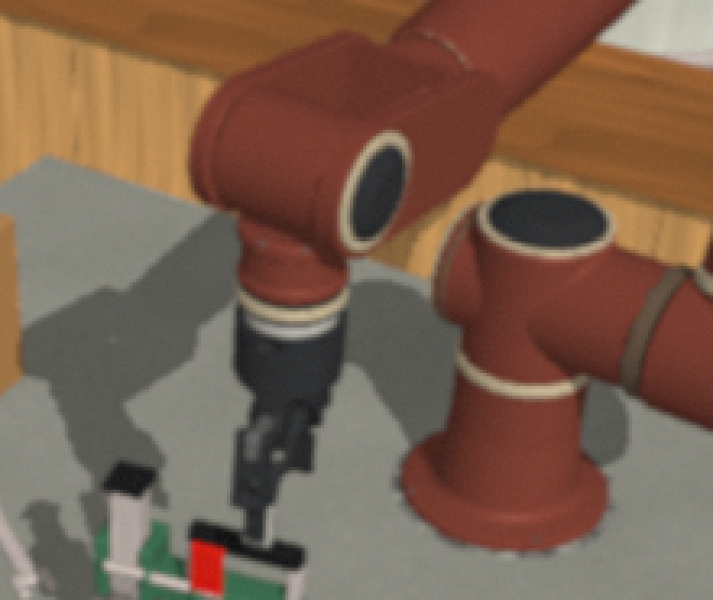

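The wrist fork sits only ~0.23 m above the TCP, so a straight vertical push would foul the raised handle. I'll push with the outer corner of one open finger instead, with the gripper turned 60° to the plate and offset to the robot's side.

Emit:
play_rows(linear=[[-0.0178, 0.0294, 0], [-0.0178, 0.0294, 0], [-0.0178, 0.0294, 0], [-0.0178, 0.0294, 0], [-0.0178, 0.0294, 0], [0, 0, -0.04], [0, 0, -0.05], [0, 0, -0.05]], turn=[-6, -6, -6, -6, -6, 0, 0, 0], hand=0.0854)

```text
time: 10.28
tool_pos: [0.4377, 0.1815, 0.1709]
tool_rot: [-0.0, 0.808, 0.589, -0.0]
contact_force: [-0.0, 0.4, -0.8]
gripper_width: 1.002
grasp_force: 0.0
```

Emit:
play_rows(linear=[[0, 0, -0.04], [0, 0, -0.04], [0, 0, -0.03], [0, 0, -0.02], [0, 0, -0.01], [0, 0, 0]], turn=[0, 0, 0, 0, 0, 0])

```text
time: 11.02
tool_pos: [0.4376, 0.1813, 0.0324]
tool_rot: [-0.0, 0.808, 0.589, -0.001]
contact_force: [0.2, 0.0, 0.6]
gripper_width: 0.999
grasp_force: 0.0
```

```bash
python3 - <<'E'
from h import *
P=np.load("P.npy");c,s=np.cos(P[2]),np.sin(P[2]); st=state(); print(st["tool_pos"],st["tool_rot"],st["contact_force"])
d=st["tool_pos"][:2]-P[:2]; print("axis in capper",c*d[0]+s*d[1],-s*d[0]+c*d[1])
b=grab_frame("scene")[:,:,::-1]; cv2.imwrite("pics/p1.png",cv2.resize(b[120:300,270:510],(800,600),interpolation=3))
E
```

```text
[0.43764087 0.18125574 0.0323908 ] [-4.09352141e-04  8.08386793e-01  5.88650677e-01 -1.00330019e-03] [0.23894744 0.00145711 0.56625608]
axis in capper -0.18720405375438515 -0.0552572555995667
```

View pics/p1.png

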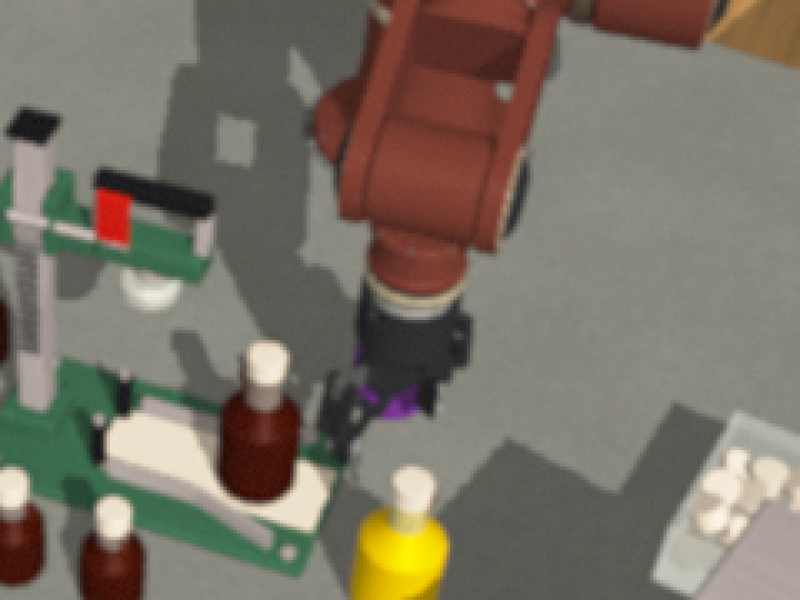

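The front finger (crop ~340,420) stands behind the bottle (260,440), clear of purple and yellow. The head hangs raised, so I start the push.

Emit:
play_rows(linear=[[0.0031, -0.0045, 0], [0.001, -0.0049, 0], [0.001, -0.0039, 0], [0.001, -0.0039, 0], [0.001, -0.0039, 0], [0.001, -0.0039, 0], [0.001, -0.0039, 0], [0.001, -0.0039, 0]], turn=[0, 0, 0, 0, 0, 0, 0, 0])

```text
time: 12.08
tool_pos: [0.4488, 0.1486, 0.0335]
tool_rot: [0.0, 0.808, 0.589, 0.0]
contact_force: [0.1, 2.3, 2.1]
gripper_width: 1.002
grasp_force: 0.0
```

Emit:
play_rows(linear=[[0.001, -0.0049, 0], [0.0011, -0.0049, 0], [0.001, -0.0049, 0], [0.0011, -0.0049, 0], [0.001, -0.0049, 0], [0.0011, -0.0049, 0], [0.001, -0.0049, 0], [0.0011, -0.0049, 0]], turn=[0, 0, 0, 0, 0, 0, 0, 0])

```text
time: 13.08
tool_pos: [0.461, 0.1102, 0.0365]
tool_rot: [0.002, 0.808, 0.589, 0.004]
contact_force: [3.3, 7.8, 9.6]
gripper_width: 0.995
grasp_force: 0.9
```

```bash
cat > look.py <<'E'
from h import *
import sys
P=np.load("P.npy");c,s=np.cos(P[2]),np.sin(P[2]); st=state(); f=st["contact_force"]
d=st["tool_pos"][:2]-P[:2]; print("axis in capper",c*d[0]+s*d[1],-s*d[0]+c*d[1],"F capper",c*f[0]+s*f[1],-s*f[0]+c*f[1],f[2])
b=grab_frame("scene")[:,:,::-1]; cv2.imwrite("pics/"+sys.argv[1],cv2.resize(b[120:300,260:440],(600,600),interpolation=3))
for r in trace("scene","bottle")[:5]: print(round(r["p"],2),np.round(r["location"]))
E
python3 look.py p2.png
```

```text
axis in capper -0.11276820008476311 -0.047374721188438246 F capper -6.94870761002938 4.886136822080072 9.639319395019067
0.98 [326. 245.]
0.96 [389. 226.]
0.56 [393. 287.]
```

View pics/p2.png

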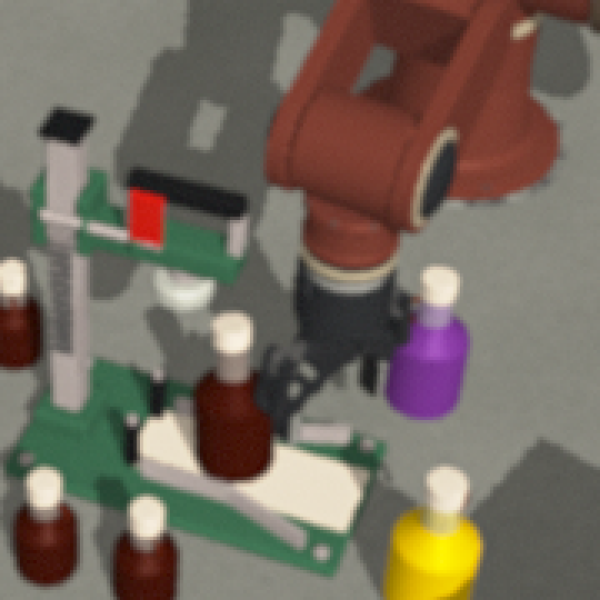

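Emit:
play_rows(linear=[[0, 0, 0], [0, 0, 0]], turn=[0, 0])

```text
time: 13.42
tool_pos: [0.4605, 0.1098, 0.0361]
tool_rot: [0.002, 0.808, 0.589, 0.003]
contact_force: [3.7, 6.2, 7.5]
gripper_width: 1.001
grasp_force: 0.0
```

Emit:
play_rows(linear=[[-0.001, 0.005, 0], [-0.001, 0.005, 0], [0, 0, 0]], turn=[0, 0, 0])

```text
time: 13.8
tool_pos: [0.4534, 0.1193, 0.032]
tool_rot: [-0.001, 0.808, 0.589, -0.002]
contact_force: [0.3, -0.4, -0.3]
gripper_width: 0.999
grasp_force: 0.0
```

Emit:
play_rows(linear=[[0, 0, 0.01], [0, 0, 0.01], [0.001, -0.0049, 0], [0.001, -0.0049, 0], [0.001, -0.0049, 0], [0, 0, 0]], turn=[0, 0, 0, 0, 0, 0])

```text
time: 14.55
tool_pos: [0.4579, 0.1043, 0.0531]
tool_rot: [0.0, 0.809, 0.588, -0.0]
contact_force: [-0.3, -0.4, 0.4]
gripper_width: 0.997
grasp_force: 0.1
```

```bash
cat > look2.py <<'E'
from h import *
P=np.load("P.npy");c,s=np.cos(P[2]),np.sin(P[2]); st=state(); f=st["contact_force"]
def cap(w): d=w[:2]-P[:2]; return np.round([c*d[0]+s*d[1],-s*d[0]+c*d[1]],4)
print("axis",cap(st["tool_pos"]),"F",c*f[0]+s*f[1],-s*f[0]+c*f[1],f[2],st["ft_torque"])
im=grab_frame("scene")
for r in trace("scene","bottle")[:4]:
    m=r["region"]; v,u=np.nonzero(m); w=im[v,u].astype(int); k=(w.min(1)>150)
    # white cap centroid -> z ~ .143 (cap mid)
    if k.sum()>5: print(round(r["p"],2),np.round(r["location"]),"cap at",cap(onz("scene",(u[k].mean(),v[k].mean()),.146)),k.sum())
E
python3 look2.py
```

```text
axis [-0.1077 -0.0516] F 0.3710175909132987 -0.3614722949164837 0.43595287159928964 [ 0.04601541 -0.02330313  0.03680303]
0.91 [388. 286.] cap at [-0.2319  0.0844] 137
0.87 [328. 246.] cap at [-0.0431  0.0036] 124
```

Emit:
play_rows(linear=[[0.001, -0.0039, 0], [0.0008, -0.0039, 0], [0.0008, -0.0039, 0], [0.0008, -0.0039, 0], [0.0008, -0.0039, 0]], turn=[0, 0, 0, 0, 0])

```text
time: 15.28
tool_pos: [0.462, 0.085, 0.0533]
tool_rot: [-0.0, 0.808, 0.589, -0.0]
contact_force: [-2.5, 2.3, 1.2]
gripper_width: 0.997
grasp_force: 1.7
```

```bash
python3 look2.py
```

```text
axis [-0.088  -0.0517] F -2.7559089454480823 -1.9887976457155006 1.241810763124672 [0.30771883 0.22696434 0.05534963]
0.93 [391. 288.] cap at [-0.2317  0.0843] 140
0.9 [320. 241.] cap at [-0.024   0.0081] 123
0.64 [387. 225.] cap at [-0.1739 -0.1243] 117
```

Emit:
play_rows(linear=[[0.0006, -0.0029, 0], [0.0006, -0.0029, 0], [0.0006, -0.0029, 0], [0.0006, -0.0029, 0]], turn=[0, 0, 0, 0])

```text
time: 15.88
tool_pos: [0.4646, 0.0738, 0.0537]
tool_rot: [-0.0, 0.808, 0.589, 0.0]
contact_force: [-4.8, 2.8, 4.3]
gripper_width: 0.997
grasp_force: 3.2
```

Emit:
play_rows(linear=[[0.0004, -0.002, 0], [0.0004, -0.002, 0]], turn=[0, 0])

```text
time: 16.12
tool_pos: [0.4654, 0.0698, 0.0538]
tool_rot: [-0.0, 0.808, 0.589, 0.0]
contact_force: [-4.9, 2.5, 5.2]
gripper_width: 0.999
grasp_force: 3.0
```

```bash
python3 look2.py; python3 - <<'E'
from h import *
P=np.load("P.npy")
im=grab_frame("scene")
for x,y in((0,0),(-.005,0),(-.01,0),(0,.003)): print(x,y,[np.round(proj("scene",c2w(P,(x,y,z))),1).tolist() for z in(.146,.05)])
for r in trace("scene","bottle")[:4]:
    m=r["region"]; v,u=np.nonzero(m); 
    if 290<u.mean()<340:
        print(u.min(),u.max(),v.min(),v.max()); 
        for row in range(v.min(),v.max(),4): uu=u[v==row]; print(row,uu.min(),uu.max(),end="; ")
cv2.imwrite("pics/p3.png",cv2.resize(im[150:290,250:390,::-1],(600,600),interpolation=3))
E
```

```text
axis [-0.0724 -0.0516] F -3.4811182165382366 -4.309727030540394 5.216624454895914 [0.42715745 0.40009593 0.05835089]
0.92 [313. 241.] cap at [-0.0066  0.0115] 120
0.92 [389. 287.] cap at [-0.2317  0.0839] 142
0.8 [388. 226.] cap at [-0.1729 -0.1248] 112
0 0 [[314.1, 218.5], [313.0, 244.2]]
-0.005 0 [[315.9, 219.0], [314.8, 244.7]]
-0.01 0 [[317.7, 219.5], [316.5, 245.2]]
0 0.003 [[313.7, 219.2], [312.7, 244.9]]
303 327 216 261
216 312 316; 220 309 319; 224 309 318; 228 310 319; 232 305 321; 236 304 326; 240 303 327; 244 304 327; 248 304 327; 252 304 327; 256 305 326; 260 314 323;
```

View pics/p3.png

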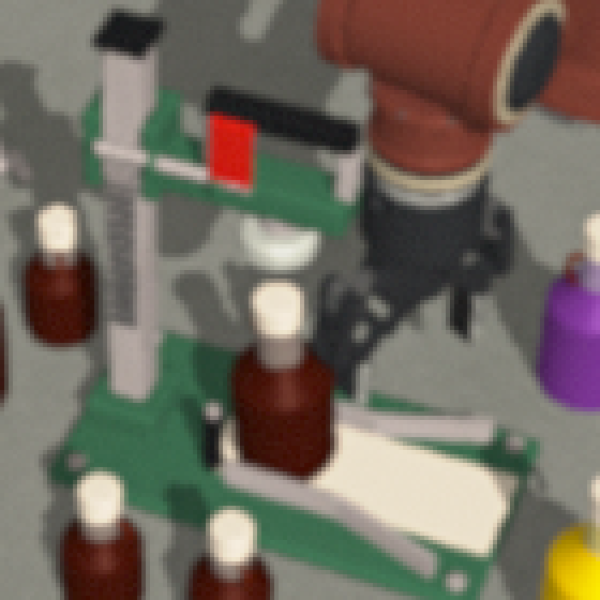

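The view shows the bottle within ~7 mm of home but leaning slightly. The open finger's knuckle (crop ~330,310), which sticks out beyond the tip, is pushing on the shoulder. I back off so the bottle stands again, then push with the finger's flat side, lower and with the gripper turned 25° further.

Emit:
play_rows(linear=[[-0.0003, 0.0015, 0], [-0.0003, 0.0015, 0], [-0.0006, 0.003, 0], [-0.001, 0.0045, 0], [-0.001, 0.0045, 0], [0, 0, 0]], turn=[0, 0, 0, 0, 0, 0])

```text
time: 17.08
tool_pos: [0.4624, 0.085, 0.0535]
tool_rot: [0.0, 0.808, 0.589, 0.0]
contact_force: [0.3, 0.2, 0.3]
gripper_width: 1.002
grasp_force: 0.0
```

Emit:
play_rows(linear=[[-0.0015, -0.0016, 0], [-0.0015, -0.0016, -0.005], [-0.0016, -0.0016, -0.005], [-0.0016, -0.0016, -0.006], [0, 0, -0.005], [0, 0, 0]], turn=[6, 6, 6, 7, 0, 0])

```text
time: 17.82
tool_pos: [0.4557, 0.0783, 0.0319]
tool_rot: [-0.0, 0.662, 0.749, -0.0]
contact_force: [0.2, -0.5, 0.7]
gripper_width: 0.996
grasp_force: 0.0
```

```bash
cat >> look2.py <<'E'
    if 290<u.mean()<340:
        print("bottle",[(int(row),u[v==row].min(),u[v==row].max()) for row in range(v.min(),v.max(),6)])
print(st["tool_pos"],st["tool_rot"])
E
python3 look2.py
```

```text
axis [-0.0827 -0.0593] F 0.4948432272631264 0.12792608278062048 0.7262015787403338 [-0.02599773  0.00496495  0.04697373]
0.91 [316. 242.] cap at [-0.0129  0.0049] 120
bottle [(215, np.int64(316), np.int64(320)), (221, np.int64(312), np.int64(323)), (227, np.int64(312), np.int64(322)), (233, np.int64(307), np.int64(327)), (239, np.int64(305), np.int64(329)), (245, np.int64(305), np.int64(328)), (251, np.int64(305), np.int64(328)), (257, np.int64(307), np.int64(327))]
0.75 [386. 226.] cap at [-0.1727 -0.1246] 108
0.73 [388. 287.] cap at [-0.2315  0.0835] 145
0.36 [301. 185.] cap at [ 0.1206 -0.0884] 58
bottle [(177, np.int64(300), np.int64(302)), (183, np.int64(274), np.int64(308)), (189, np.int64(275), np.int64(308))]
[0.45572238 0.07825047 0.03190898] [-2.61398926e-04  6.62468558e-01  7.49089627e-01 -2.67715970e-04]
```

Emit:
play_rows(linear=[[0.001, -0.0049, 0], [0.0011, -0.0049, 0], [0.001, -0.0049, 0], [0.0008, -0.0039, 0], [0.0006, -0.0029, 0], [0.0004, -0.002, 0]], turn=[0, 0, 0, 0, 0, 0])

```text
time: 18.68
tool_pos: [0.4608, 0.0549, 0.0323]
tool_rot: [-0.0, 0.662, 0.75, 0.0]
contact_force: [-0.3, 2.1, 1.3]
gripper_width: 0.999
grasp_force: 0.0
```

Emit:
play_rows(linear=[[0.0004, -0.002, 0], [0.0004, -0.002, 0]], turn=[0, 0])

```text
time: 18.92
tool_pos: [0.4615, 0.0511, 0.0325]
tool_rot: [-0.0, 0.662, 0.75, 0.0]
contact_force: [-4.9, 4.0, 4.4]
gripper_width: 0.997
grasp_force: 0.0
```

```bash
python3 look2.py
```

```text
axis [-0.055  -0.0594] F -4.92691810001088 -3.934146333228671 4.414199762455853 [0.4314008  0.24421822 0.16002395]
0.96 [385. 227.] cap at [-0.1735 -0.1217] 94
0.88 [389. 289.] cap at [-0.2319  0.0845] 136
0.86 [316. 241.] cap at [-0.0109  0.01  ] 125
bottle [(215, np.int64(313), np.int64(319)), (221, np.int64(310), np.int64(321)), (227, np.int64(309), np.int64(322)), (233, np.int64(305), np.int64(325)), (239, np.int64(304), np.int64(326)), (245, np.int64(304), np.int64(328)), (251, np.int64(304), np.int64(328)), (257, np.int64(305), np.int64(326))]
[0.46146609 0.0511021  0.03249538] [-4.97074337e-04  6.61656649e-01  7.49806795e-01  3.90189014e-05]
```

Emit:
play_rows(linear=[[-0.0004, 0.002, 0], [-0.0006, 0.003, 0], [-0.001, 0.005, 0], [-0.0006, 0.003, 0.007], [0, 0, 0.007], [0, 0, 0.007], [0, 0, 0]], turn=[0, 0, 0, 0, 0, 0, 0])

```text
time: 19.9
tool_pos: [0.4599, 0.0637, 0.0544]
tool_rot: [0.001, 0.662, 0.75, 0.001]
contact_force: [0.5, 0.8, -0.4]
gripper_width: 1.0
grasp_force: 0.0
```

Emit:
play_rows(linear=[[0.001, -0.0049, 0], [0.0008, -0.0039, 0], [0.0004, -0.002, 0], [0.0004, -0.002, 0]], turn=[0, 0, 0, 0])

```text
time: 20.4
tool_pos: [0.4616, 0.0507, 0.0531]
tool_rot: [-0.0, 0.662, 0.75, -0.0]
contact_force: [0.6, -0.1, 0.3]
gripper_width: 1.001
grasp_force: 0.0
```

```bash
python3 look2.py
```

```text
axis [-0.0546 -0.0593] F 0.27258956189212324 0.5606287768447278 0.30284809985373573 [0.01994337 0.01971783 0.01841518]
0.79 [317. 239.] cap at [-0.0101  0.0057] 115
bottle [(215, np.int64(315), np.int64(318)), (221, np.int64(311), np.int64(322)), (227, np.int64(311), np.int64(321)), (233, np.int64(306), np.int64(324)), (239, np.int64(304), np.int64(328)), (245, np.int64(305), np.int64(327)), (251, np.int64(304), np.int64(327)), (257, np.int64(306), np.int64(325))]
0.78 [387. 228.] cap at [-0.1728 -0.1235] 99
0.55 [388. 287.] cap at [-0.2317  0.0839] 143
[0.46162114 0.0507416  0.0531343 ] [-1.44980007e-04  6.61907347e-01  7.49585641e-01 -1.02416489e-04]
```

Emit:
play_rows(linear=[[0.0004, -0.002, 0], [0.0004, -0.002, 0], [0.0004, -0.002, 0]], turn=[0, 0, 0])

```text
time: 20.88
tool_pos: [0.4621, 0.0454, 0.0533]
tool_rot: [-0.001, 0.662, 0.75, -0.0]
contact_force: [-4.9, 2.7, 3.7]
gripper_width: 0.999
grasp_force: 2.8
```

Emit:
play_rows(linear=[[0.0004, -0.002, 0], [0.0004, -0.002, 0]], turn=[0, 0])

```text
time: 21.12
tool_pos: [0.4627, 0.0414, 0.0533]
tool_rot: [-0.001, 0.662, 0.75, -0.001]
contact_force: [-6.4, 3.2, 5.0]
gripper_width: 0.997
grasp_force: 3.9
```

```bash
python3 look2.py
```

```text
axis [-0.0452 -0.0602] F -4.494105785188143 -5.5900634345145646 4.998371347482555 [0.59970638 0.76226447 0.18969373]
0.95 [388. 225.] cap at [-0.1726 -0.1251] 113
0.71 [390. 289.] cap at [-0.2319  0.0848] 137
0.64 [312. 242.] cap at [-0.0016  0.0063] 118
bottle [(214, np.int64(312), np.int64(315)), (220, np.int64(308), np.int64(319)), (226, np.int64(308), np.int64(318)), (232, np.int64(303), np.int64(321)), (238, np.int64(301), np.int64(325)), (244, np.int64(302), np.int64(325)), (250, np.int64(302), np.int64(324)), (256, np.int64(302), np.int64(323))]
[0.46270217 0.0413989  0.05328055] [-1.39379028e-03  6.61671206e-01  7.49792634e-01 -5.26902614e-04]
```

Emit:
play_rows(linear=[[0.0002, -0.001, 0], [0.0002, -0.001, 0]], turn=[0, 0])

```text
time: 21.48
tool_pos: [0.462, 0.0405, 0.053]
tool_rot: [-0.003, 0.662, 0.75, -0.001]
contact_force: [-10.0, 9.0, 7.5]
gripper_width: 1.004
grasp_force: 6.9
```

Emit:
play_rows(linear=[[-0.0002, 0.001, 0], [-0.0004, 0.002, 0], [-0.0008, 0.004, 0], [-0.001, 0.005, 0], [0, 0, 0]], turn=[0, 0, 0, 0, 0])

```text
time: 22.1
tool_pos: [0.462, 0.0512, 0.0535]
tool_rot: [0.0, 0.662, 0.75, 0.0]
contact_force: [0.2, -0.3, 0.0]
gripper_width: 1.001
grasp_force: 0.0
```

```bash
python3 look2.py
```

```text
axis [-0.0549 -0.0589] F 0.3170032842286434 0.12908176179236666 0.024837496642149837 [ 0.00327491 -0.01209574 -0.02181387]
0.91 [389. 226.] cap at [-0.1731 -0.1246] 115
0.8 [314. 238.] cap at [-0.0036  0.0049] 120
bottle [(214, np.int64(312), np.int64(316)), (220, np.int64(308), np.int64(320)), (226, np.int64(308), np.int64(319)), (232, np.int64(303), np.int64(324)), (238, np.int64(302), np.int64(325)), (244, np.int64(302), np.int64(325)), (250, np.int64(302), np.int64(325)), (256, np.int64(303), np.int64(323))]
0.72 [392. 289.] cap at [-0.2318  0.0831] 150
[0.46197935 0.05116719 0.05347682] [3.45782851e-04 6.61624549e-01 7.49835184e-01 1.84311498e-04]
```

Emit:
play_rows(linear=[[0.002, 0.0004, 0], [0.0019, 0.0004, -0.002], [0.0008, -0.0039, 0], [0.0004, -0.002, 0], [0.0002, -0.001, 0]], turn=[0, 0, 0, 0, 0])

```text
time: 22.82
tool_pos: [0.4667, 0.045, 0.0512]
tool_rot: [-0.001, 0.662, 0.75, 0.0]
contact_force: [-2.4, 2.3, 1.1]
gripper_width: 0.998
grasp_force: 1.5
```

Emit:
play_rows(linear=[[0.0002, -0.001, 0], [0.0001, -0.0005, 0]], turn=[0, 0])

```text
time: 23.08
tool_pos: [0.4665, 0.0444, 0.0512]
tool_rot: [-0.002, 0.662, 0.75, 0.0]
contact_force: [-4.6, 6.7, 3.8]
gripper_width: 1.0
grasp_force: 4.0
```

X force rose to 7.5 N within 0.6 mm of travel, so the bottle is bearing on both rollers. I retreat.

Emit:
play_rows(linear=[[-0.0002, 0.001, 0], [-0.0006, 0.003, 0], [-0.0016, 0.008, 0], [-0.003, 0.0147, 0], [-0.005, 0.0147, 0], [-0.005, 0.0147, 0], [-0.005, 0.0147, 0.01], [-0.005, 0.015, 0.03]], turn=[0, 0, 0, 0, 0, 0, 0, 0])

```text
time: 24.08
tool_pos: [0.44, 0.1301, 0.0906]
tool_rot: [-0.001, 0.662, 0.75, -0.001]
contact_force: [0.9, -0.6, -0.5]
gripper_width: 0.999
grasp_force: 0.0
```

Emit:
play_rows(linear=[[0, 0, 0.06], [0, 0, 0.06], [0, 0, 0.06], [0, 0, 0.06], [0, 0, 0.03], [0, 0, 0]], turn=[0, 0, 0, 0, 0, 0])

```text
time: 24.82
tool_pos: [0.4426, 0.1299, 0.3654]
tool_rot: [0.002, 0.662, 0.75, 0.003]
contact_force: [-0.8, 0.2, 0.2]
gripper_width: 1.001
grasp_force: 0.0
```

```bash
python3 look2.py; python3 - <<'E'
from h import *
P=np.load("P.npy"); s=state()["tool_pos"]; t=c2w(P,(.016,.0055,.345)); print("target",t,"delta",t-s, state()["joint_pos"])
print([proj("scene",c2w(P,(x,0,.2825))) for x in(-.046,.046)], [(np.round(r["p"],2),r["location"]) for r in trace("scene","handle")[:1]])
E
```

```text
axis [-0.1359 -0.0613] F -0.3446504747794352 -0.7285378694229088 0.23288462525190012 [-0.0304722  -0.03946789  0.02219649]
0.87 [390. 289.] cap at [-0.2315  0.0837] 140
0.66 [389. 226.] cap at [-0.1733 -0.1245] 106
0.65 [310. 240.] cap at [-0.0018  0.005 ] 117
bottle [(214, np.int64(311), np.int64(315)), (220, np.int64(308), np.int64(319)), (226, np.int64(308), np.int64(318)), (232, np.int64(303), np.int64(324)), (238, np.int64(301), np.int64(325)), (244, np.int64(302), np.int64(325)), (250, np.int64(302), np.int64(324)), (256, np.int64(303), np.int64(323))]
0.25 [302. 246.] cap at [-0.0609  0.0697] 1577
bottle [(152, np.int64(277), np.int64(279)), (158, np.int64(272), np.int64(286)), (164, np.int64(274), np.int64(285)), (170, np.int64(272), np.int64(306)), (176, np.int64(269), np.int64(329)), (182, np.int64(269), np.int64(334)), (188, np.int64(269), np.int64(333)), (194, np.int64(273), np.int64(333)), (200, np.int64(274), np.int64(331)), (206, np.int64(275), np.int64(323)), (212, np.int64(275), np.int64(317)), (218, np.int64(275), np.int64(285)), (224, np.int64(275), np.int64(285)), (230, np.int64(275), np.int64(298)), (236, np.int64(273), np.int64(300)), (242, np.int64(270), np.int64(339)), (248, np.int64(267), np.int64(364)), (254, np.int64(264), np.int64(375)), (260, np.int64(262), np.int64(373)), (266, np.int64(278), np.int64(370)), (272, np.int64(309), np.int64(368)), (278, np.int64(310), np.int64(365)), (284, np.int64(332), np.int64(362)), (290, np.int64(351), np.int64(360))]
[0.44257724 0.12986278 0.36544171] [0.00236524 0.66165148 0.74980305 0.00266683]
target [ 0.53984012 -0.00459002  0.345     ] delta [ 0.09844565 -0.1341344  -0.0156583 ] [ 1.23455443e-01 -3.92601154e-01  1.79447284e+00  1.52174978e-05
  1.74037582e+00 -1.24639638e-03]
[array([333.78884157, 182.1263823 ]), array([298.18254178, 173.06230039])] [(np.float64(0.8), [317.6, 178.5])]
```

Emit:
play_rows(linear=[[0.0197, -0.0268, -0.004], [0.0197, -0.0268, -0.004], [0.0197, -0.0268, -0.004], [0.0197, -0.0268, -0.004], [0.0195, -0.0269, -0.004], [0, 0, 0]], turn=[1, 1, 1, 1, 1, 0])

```text
time: 25.72
tool_pos: [0.5397, -0.0061, 0.3376]
tool_rot: [-0.003, 0.63, 0.777, -0.002]
contact_force: [0.4, -0.3, 0.5]
gripper_width: 0.998
grasp_force: 0.0
```

Emit:
play_rows(linear=[[0, 0, -0.02], [0, 0, -0.02], [0, 0, -0.02], [0, 0, -0.015], [0, 0, 0], [0, 0, 0]], turn=[0, 0, 0, 0, 0, 0])

```text
time: 26.48
tool_pos: [0.5405, -0.0049, 0.267]
tool_rot: [0.001, 0.628, 0.778, 0.0]
contact_force: [0.3, -0.4, -0.0]
gripper_width: 1.003
grasp_force: 0.0
```

```bash
python3 - <<'E'
from h import *
P=np.load("P.npy");c,s=np.cos(P[2]),np.sin(P[2]); st=state()
d=st["tool_pos"][:2]-P[:2]; print("axis",c*d[0]+s*d[1],-s*d[0]+c*d[1],st["tool_pos"],st["tool_rot"])
im=grab_frame("scene"); cv2.imwrite("pics/r1.png",cv2.resize(im[130:270,250:390,::-1],(600,600),interpolation=3))
E
```

```text
axis 0.016473370938761996 0.006106500938638822 [ 0.54053273 -0.00492501  0.26702165] [5.14059050e-04 6.28458228e-01 7.77843099e-01 3.23603210e-04]
```

View pics/r1.png

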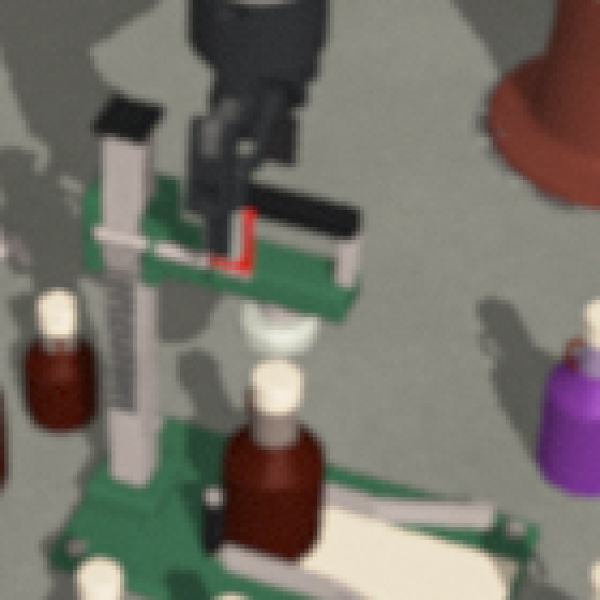

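The near finger stands outside the red paddle and the bar sits between the fingers. The bottle is upright under the chuck (crop 275,460). I squeeze now.

Emit:
play_rows(linear=[[0, 0, 0], [0, 0, 0], [0, 0, 0], [0, 0, 0], [0, 0, 0], [0, 0, 0]], turn=[0, 0, 0, 0, 0, 0], hand=0.0)

```text
time: 27.28
tool_pos: [0.5408, -0.0049, 0.2655]
tool_rot: [0.001, 0.629, 0.778, 0.001]
contact_force: [3.0, -0.5, -6.0]
gripper_width: 0.317
grasp_force: 59.7
```

Emit:
play_rows(linear=[[0, 0, 0.002], [0, 0, 0.002], [0, 0, 0.001], [0, 0, 0], [0, 0, 0]], turn=[0, 0, 0, 0, 0])

```text
time: 27.9
tool_pos: [0.5407, -0.0049, 0.2715]
tool_rot: [0.001, 0.628, 0.778, 0.001]
contact_force: [5.8, -0.3, -6.8]
gripper_width: 0.31
grasp_force: 59.7
```

Emit:
play_rows(linear=[[0, 0, -0.003], [0, 0, -0.004], [0, 0, -0.004], [0, 0, -0.004], [0, 0, -0.004], [0, 0, -0.004], [0, 0, -0.004], [0, 0, -0.003]], turn=[0, 0, 0, 0, 0, 0, 0, 0])

```text
time: 28.9
tool_pos: [0.5407, -0.0049, 0.2413]
tool_rot: [0.001, 0.628, 0.778, 0.001]
contact_force: [5.8, -0.4, -5.1]
gripper_width: 0.313
grasp_force: 59.8
```

Emit:
play_rows(linear=[[0, 0, -0.002], [0, 0, -0.002], [0, 0, -0.001], [0, 0, -0.001]], turn=[0, 0, 0, 0])

```text
time: 29.4
tool_pos: [0.5407, -0.0049, 0.2355]
tool_rot: [0.001, 0.628, 0.778, 0.001]
contact_force: [5.5, -0.0, -4.1]
gripper_width: 0.316
grasp_force: 59.8
```

Emit:
play_rows(linear=[[0, 0, -0.001], [0, 0, -0.001], [0, 0, -0.001], [0, 0, -0.001], [0, 0, -0.001], [0, 0, -0.001], [0, 0, -0.001]], turn=[0, 0, 0, 0, 0, 0, 0])

```text
time: 30.28
tool_pos: [0.5407, -0.0049, 0.2285]
tool_rot: [0.001, 0.628, 0.778, 0.001]
contact_force: [6.1, -0.7, -4.8]
gripper_width: 0.313
grasp_force: 59.8
```

Emit:
play_rows(linear=[[0, 0, -0.001], [0, 0, -0.001], [0, 0, 0]], turn=[0, 0, 0])

```text
time: 30.65
tool_pos: [0.5407, -0.0049, 0.2264]
tool_rot: [0.001, 0.628, 0.778, 0.001]
contact_force: [5.1, 0.0, -5.1]
gripper_width: 0.318
grasp_force: 59.7
```

Emit:
play_rows(linear=[[0, 0, -0.001], [0, 0, -0.001], [0, 0, -0.001], [0, 0, 0]], turn=[0, 0, 0, 0])

```text
time: 31.15
tool_pos: [0.5407, -0.0049, 0.2238]
tool_rot: [0.001, 0.628, 0.778, 0.0]
contact_force: [5.1, -0.8, -2.8]
gripper_width: 0.315
grasp_force: 60.0
```

Emit:
play_rows(linear=[[0, 0, -0.001], [0, 0, -0.001], [0, 0, 0]], turn=[0, 0, 0])

```text
time: 31.52
tool_pos: [0.5408, -0.0049, 0.2238]
tool_rot: [0.001, 0.628, 0.778, 0.001]
contact_force: [1.1, 0.2, 6.1]
gripper_width: 0.316
grasp_force: 61.7
```

Contact is felt at TCP z = 0.2238, with ~11 N on the cap. I ease the push off so only the head's weight rests there, then let go.

Emit:
play_rows(linear=[[0, 0, 0.001], [0, 0, 0.0003], [0, 0, 0]], turn=[0, 0, 0])

```text
time: 31.9
tool_pos: [0.5407, -0.0049, 0.2238]
tool_rot: [0.001, 0.628, 0.778, 0.001]
contact_force: [2.3, -0.1, 6.0]
gripper_width: 0.314
grasp_force: 61.5
```

Emit:
play_rows(linear=[[0, 0, 0], [0, 0, 0], [0, 0, 0], [0, 0, 0], [0, 0, 0]], turn=[0, 0, 0, 0, 0], hand=0.0854)

```text
time: 32.52
tool_pos: [0.5398, -0.005, 0.2223]
tool_rot: [-0.0, 0.629, 0.778, -0.0]
contact_force: [-0.4, -0.0, 0.3]
gripper_width: 0.993
grasp_force: 0.0
```

Clear of everything; I lift away straight up and check.

Emit:
play_rows(linear=[[0, 0, 0.015], [0, 0, 0.03], [0, 0, 0.05], [0, 0, 0.05], [-0.03, 0.03, 0.02], [-0.04, 0.05, 0], [-0.04, 0.05, 0], [0, 0, 0]], turn=[0, 0, 0, 0, 0, 0, 0, 0])

```text
time: 33.52
tool_pos: [0.4303, 0.1251, 0.39]
tool_rot: [0.001, 0.626, 0.779, 0.002]
contact_force: [0.2, 0.5, -0.3]
gripper_width: 1.0
grasp_force: 0.0
```

```bash
python3 look2.py | head -4; python3 - <<'E'
from h import *
P=np.load("P.npy"); im=grab_frame("scene"); 
print([(h,np.round(proj("scene",c2w(P,(0,0,.1725+h))),1)) for h in(.05,.06,.068)],[(np.round(r["p"],2),r["location"]) for r in trace("scene","handle")[:2]],state()["contact_force"])
E
```

```text
axis [-0.1338 -0.0743] F -0.42864801680361386 0.34711415676845786 -0.2974022852326476 [-0.00957629 -0.00428974 -0.00866894]
0.95 [391. 288.] cap at [-0.2316  0.0832] 144
0.78 [387. 227.] cap at [-0.1731 -0.1253] 109
0.65 [274. 280.] cap at [0.0325 0.1924] 92
[(0.05, array([315. , 196.2])), (0.06, array([315.2, 193.2])), (0.068, array([315.3, 190.7]))] [(np.float64(0.82), [317.7, 194.0]), (np.float64(0.28), [303.3, 250.1])] [-0.28072599  0.22055376  0.11973726]
```

```bash
python3 - <<'E'
from h import *
def red(a):
    a=a.astype(int); m=(a[...,2]>150)&(a[...,1]<60)&(a[...,0]<60); v,u=np.nonzero(m); return u.mean(),v.mean(),m.sum()
now=np.ascontiguousarray(grab_frame("scene")[:,:,::-1])
a=cv2.imread("pics/scene0.png")[150:290,250:390]; print("h0",red(a))
p=cv2.imread("pics/p3.png"); p=cv2.resize(p,(140,140),interpolation=cv2.INTER_AREA); print("h.11",red(p))
print("now",red(now[150:290,250:390]))
P=np.load("P.npy"); print([(h,np.round(proj("scene",c2w(P,(.021,.03,.1725+h)))-[250,150],1)) for h in(0,.06,.068,.11)])
cv2.imwrite("pics/end.png",cv2.resize(now[150:290,250:390],(600,600),interpolation=3))
E
```

```text
h0 (np.float64(52.86363636363637), np.float64(67.4090909090909), np.int64(110))
h.11 (np.float64(53.330827067669176), np.float64(34.233082706766915), np.int64(133))
now (np.float64(53.328), np.float64(47.88), np.int64(125))
[(0, array([52.5, 66.2])), (0.06, array([52.9, 48.4])), (0.068, array([53., 46.])), (0.11, array([53.2, 32.7]))]
```

```bash
python3 -c "
from plant import *
print(job_done())"
```

```text
the job is handed in; nothing more can be done
None
```

I've handed the job in: the bottle is home in the V-nest and the chuck rests on its cap at about 0.067 m head height, with the robot clear. On the way in I bumped the bottle's shoulder, and it leaned a few degrees and was pressed with up to about 15 N, but it stood up again and seated at 7.5 N. I made no separate check of the bottle after letting go.

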